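Find the bind in the optical rail and back the carrier off

ROBOT

A 6-joint arm with a two-finger parallel gripper is mounted at the origin on the work surface. World frame = base frame: x ahead of the robot, y to its left, z up, the work surface at z = 0. Lengths are in m, angles in rad, forces in N, time in s.
With the tool pointing down it reaches from about 0.3 to 0.875 m from the base axis. Payload 6.4 kg.
Tool frame: the origin (TCP) lies at the very end of the fingers, on their centre line; the grasp point (between the pads) lies 19 mm behind it; y points along the fingers, x is the direction in which the jaws open and shut, and the axes are right-handed (so a half turn about y gives the same grasp; the last joint's range is limited). The gripper opens to 88 mm and grips with 3 to 60 N. Pads are 18 mm wide; open, the fingers measure 123 mm over their backs; the gripper's body (75 mm by 187 mm) begins 45 mm behind the grasp point.
Start: joints at [1.05, 0.181, 1.607, -0, 1.354, -0.206], TCP at [0.178, 0.547, 0.239] pointing down, gripper open.
Joint ranges: [-2.99, 2.99], [-0.89, 2.07], [0.3, 2.58], [-1.14, 4.28], [0, 2.63], [-3.12, 3.12]. Speed limits (rad/s): [2.57, 2.57, 3.01, 3.14, 3.14, 3.14].

INTERFACE

Orientations are given as a unit quaternion [x, y, z, w].
In Python, from plant import ctrl gives the robot as it stands.
- The arm moves only by the tool carry_out, never from a script. Its argument "deltas" is a list of rows, each a list of 3 entries, a list of its own where there are three numbers: the finger opening in m, from 0 to 0.0881, then the shift along the tool's x, y, z in m, then the turn about the tool's y in rad. A call has 1 to 5 rows; each row shifts and turns the commanded pose from where the row before left it, along the tool's axes as they then stand; what a row does not reach is not made up. A row lasts 1/8 s, in which the tool goes at most 62.5 mm and 10.7 degrees, less where a joint would pass 70% of its speed; a pose out of reach is approached as far as the arm can. A call with a gripper value outside its range is refused whole. The fingers move at their own pace and stop on an object; "force" is the grip in N (left out, the last holds). Time passes only in rows, so rows that do not move let the fingers close. It gives the time, the measured TCP pose, the force and the opening at its end, in the units of the state.
- ctrl.observe(): the state, without advancing time (a new reading comes with each control period).
- ctrl.grab_frame(name): name is "scene" or "top" or "wrist"; returns a dict with "img" (420x560x3 uint8, red, green, blue), "fx", "fy", "cx", "cy" (pixels), "T" (4x4, takes a point from camera to world coordinates). Camera axes: x right, y down, z forward; pixel columns grow to the right and rows downward; lengths in m; the calibration is good to about 2 mm. A picture is of the moment at which its call begins. There is no depth.
- ctrl.job_done(): hands the job in, once; it reports no verdict.
The state is a dict: "time_s": time; "joint_positions": joint angles; "dq": joint speeds; "joint_efforts": joint torques, N m; "ee_pos": TCP position; "eef_rot": TCP orientation; "ft_force": force on the tool from outside, world axes, zero at the start; "moment": the same for the moment, N m; "opening": finger opening in m.
Only numpy, scipy, OpenCV 4.12 (cv2) and the standard library are available. Lean on these libraries where they do the work, as an engineer would, in place of code of your own. Each camera call takes 0.05 s, during which the arm holds its last target. There are 200 camera calls.

TASK

Slide the post carrier along its rail towards the slip pointer and on, pushing the pointer ahead of it, until you clearly feel the carrier start to bind in the rail; do not force it through the tight spot. Then draw the carrier back until there is a gap of about 20 mm between it and the pointer, let go, and leave the pointer where the carrier pushed it to mark the spot. Do not touch the pointer with the gripper, and leave the other things on the table alone.

Things in the scene. Friction and masses are not known exactly. Their poses are not given: they have to be found in the camera images.
- rail: optical rail fixed to the table: black U-section, two aluminium top strips with a ruled scale, 60 mm wide, 400 mm long, top 40 mm above the table, an end plate at each end. Origin: on the table under its middle. Its y axis runs along the rail from the carrier towards the pointer's end; z up.
- guide: the rail's inner guideway, unseen, fixed; origin 12 mm above the rail's, same axes. Its tight spot lies at an unknown place, 110 to 200 mm of travel from the carrier's rearmost place. There the push needed climbs about 1 N per mm: clearly felt at 8 to 12 N, forced above about 18 N. A wedged carrier stays put and comes free with a light pull back.
- carrier: aluminium saddle 70 mm along the rail, 68 mm wide, 20 mm high, sliding on the rail without play; a round steel post, 20 mm in diameter, stands in its middle, from 62 to 117 mm above the table. A thumbscrew juts 12 mm from its +x side. Origin: mid underside, 42 mm above the table; y towards the pointer. Rearmost, it is 130 mm behind the rail's middle; travel 250 mm.
- post_grip (a point): point on the axis of the carrier's post where it is best gripped or pushed, 92 mm above the table (30 mm above the saddle's top, 25 mm below the post's top). Axes as the carrier's. Carrier and pointer together slide freely with about 2.5 N of drag.
- carrier_nose (a point): middle of the carrier's front face, 35 mm along +y from the carrier's middle; this is the face that pushes the pointer. Axes as the carrier's.
- pointer: the slip pointer: a flat grey plastic bar across the rail ahead of the carrier, 70 mm across, 16 mm along the rail, 10 mm high (top 52 mm above the table), with a small steel index on its -x end. It slides on the rail with about 1 N of drag and stays where it is left. Origin: middle of its underside, 42 mm above the table; axes as the rail's.
- pointer_face (a point): middle of the pointer's face that looks at the carrier; the gap between carrier and pointer is measured from the carrier's nose to here along the rail. Axes as the rail's.
- multimeter: a handheld multimeter lying on the table, 75 x 150 x 34 mm, loose. Origin under its middle. Leave alone.
- wash_bottle: a small white bottle, 48 mm in diameter, 100 mm high, loose. Origin under its middle. Leave alone.
- spare_post: a spare post in a black holder, 32 mm in diameter at the foot, 76 mm high, standing loose. Origin under its middle. Leave alone.

How it is judged:
On the way:
1. the carrier has been slid into the tight spot until it binds (6 N between carrier and guideway, a push of some 6 N), with the pointer pushed ahead of it (contact force between guide and carrier above 6 N and y of pointer_face in the frame of carrier_nose below 0.004 m), for 0.1 s.
At the end, for the whole second after the job is handed in: The carrier stands free of the tight spot (under 1 N between it and the guideway), at rest, with a gap of 15 to 27 mm between its nose and the pointer, and the pointer rests where the carrier pushed it (y of pointer_face in the frame of carrier_nose between 0.015 and 0.027 m and contact force between guide and carrier below 1 N and linear speed of each of carrier, pointer below 0.005 m/s); the robot touches nothing.
It fails at once if the carrier is forced into the tight spot (over 30 N between carrier and guideway, a push of some 20 N) (contact force between guide and carrier above 30 N).
It fails at once if the robot touches the pointer (contact force between any of the fingers, the arm and pointer above 0.5 N).
It fails at once if a bystander is disturbed (distance of any of multimeter, wash_bottle, spare_post from where it was at the start of the episode above 0.02 m).
It also fails if it takes over 45 s, if anything falls off the work surface, if the arm or the gripper's body presses on something with over 40 N, if the wrist force passes 120 N, or if a joint passes its speed limit or range.

## Working session

There is one attempt and no reset: what is moved stays moved. The work goes in short steps, Python scripts to look and compute and a tool call to move; the robot and the scene stay as the last step left them, time stands still between calls to the robot, and variables do not carry over. Pictures are saved under pics/ and viewed, about 8 in all and at most 12, crops included, and the job is handed in when it is done.

Besides the shell and the picture viewer there is one more tool, called after "Emit:" as a command line: name --argument value ..., lists and objects as JSON in quotes. carry_out: Moves the arm, as the interface text tells. Its arguments: {"type":"object","properties":{"deltas":{"type":"array","items":{"type":"array"}},"force":{"type":"number"}},"required":["deltas"]}

```bash
mkdir -p pics; cat > h.py <<'E'
import numpy as np, cv2
from plant import ctrl
def grab(n,f):
    d=ctrl.grab_frame(n); cv2.imwrite(f,cv2.cvtColor(d['img'],cv2.COLOR_RGB2BGR)); 
    np.savez(f[:-4]+'.npz',**d); return d
def pt(f,u,v,z):
    d=np.load(f[:-4]+'.npz'); T=d['T']
    r=T[:3,:3]@np.array([(u-d['cx'])/d['fx'],(v-d['cy'])/d['fy'],1]); o=T[:3,3]
    return (o+r*(z-o[2])/r[2]).round(4)
E
python3 - <<'E'
from h import *
grab('top','pics/top.png');grab('scene','pics/scene.png')
s=ctrl.observe();print(s)
d=np.load('pics/top.npz');print(d['T'],d['fx'])
E
```

```text
{'time_s': 0.1, 'joint_positions': array([ 1.04964822e+00,  1.81463944e-01,  1.60787361e+00, -8.77315184e-06,
        1.35378705e+00, -2.06313351e-01]), 'dq': array([-8.26521219e-04, -6.38306637e-04, -3.53871061e-03,  4.87421778e-04,
        5.84726208e-06,  1.00695545e-03]), 'joint_efforts': array([ 4.06475265e-04, -4.34824169e+01, -3.42690003e+01,  7.02893408e-02,
        3.41297057e-02, -5.89229307e-05]), 'ee_pos': array([0.17781131, 0.54632834, 0.23791843]), 'eef_rot': array([ 0.57242563,  0.41494118, -0.41592707, -0.57197674]), 'ft_force': array([ 0.21035714,  1.08900459, -0.24873751]), 'moment': array([ 0.03126112, -0.00161178, -0.03866693]), 'opening': 0.08798993427537485}
[[-0.00890476 -0.99653773  0.08266348  0.55269916]
 [-0.99992819  0.00821097 -0.00872913 -0.0058259 ]
 [ 0.00802016 -0.08273527 -0.99653929  0.75327434]
 [ 0.          0.          0.          1.        ]] 403.0687018105721
```

View pics/top.png

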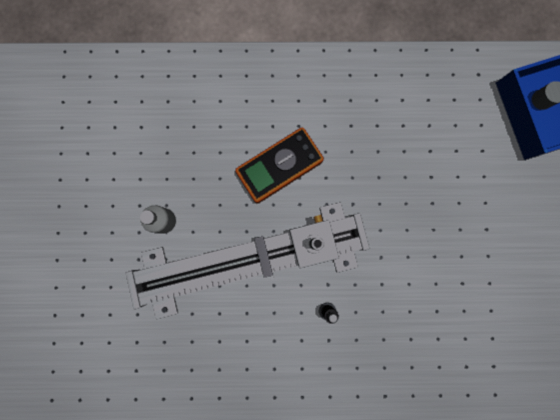

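View pics/scene.png

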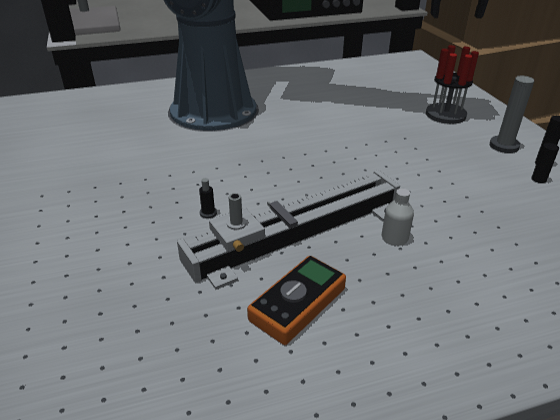

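The top picture shows the carrier post at about (316,243), the pointer at about (263,256), and the rail running from (362,232) to (134,289). I'll enlarge this area.

```bash
python3 - <<'E'
import cv2
i=cv2.imread('pics/top.png')[190:340,120:380]
cv2.imwrite('pics/c1.png',cv2.resize(i,None,fx=3,fy=3,interpolation=cv2.INTER_CUBIC))
E
```

```text
(no output)
```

View pics/c1.png

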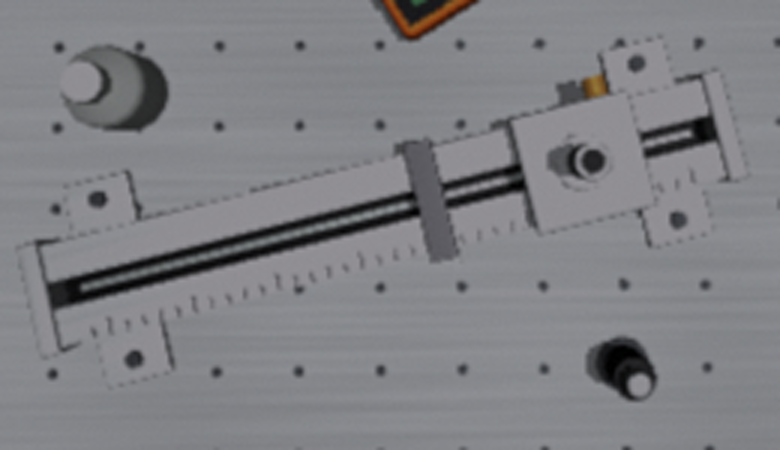

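The enlarged crop shows the post top at (591,161) crop pixels, the saddle corners at (510,122), (628,92), (655,203) and (540,235), and the pointer bar from (397,143) to (458,256). The bottle stands beyond the far end on the +x side.

```bash
python3 - <<'E'
from h import *
P=lambda u,v,z:pt('pics/top.png',120+(u+.5)/3-.5,190+(v+.5)/3-.5,z)
post=P(591,161,.117);sad=[P(*a,.062) for a in[(510,122),(628,92),(655,203),(540,235)]]
ptr=[P(*a,.052) for a in[(397,143),(428,139),(458,256),(434,262)]]
L=[P(18,246,.042),P(45,357,.042)];R=[P(717,70,.042),P(747,178,.042)]
print('post',post,'saddle',np.mean(sad,0),'ptr',np.mean(ptr,0));print(sad)
l=np.mean(L,0);r=np.mean(R,0);print(l,r,(l+r)/2,np.linalg.norm(l-r));y=(l-r)/np.linalg.norm(l-r)
s0,s1=P(70,290,.04),P(705,130,.04);ys=(s0-s1)/np.linalg.norm(s0-s1)
print(y,ys,np.degrees(np.arctan2(y[1],y[0])),np.degrees(np.arctan2(ys[1],ys[0])))
m=(l+r)/2
for n,q in(('post',post),('sad',np.mean(sad,0)),('ptr',np.mean(ptr,0))):print(n,(q-m)@y,np.cross(y,q-m)[2])
from scipy.spatial.transform import Rotation as Ro
s=ctrl.observe();print(Ro.from_quat(s['eef_rot']).as_matrix().round(3),s['ee_pos'])
print('bottle',pt('pics/top.png',148,217,.1),'spare',pt('pics/top.png',332,318,.076))
E
```

```text
post [ 0.5542 -0.0689  0.117 ] saddle [ 0.5533   -0.069925  0.062   ] ptr [0.53285 0.01835 0.052  ]
[array([ 0.5769, -0.0284,  0.062 ]), array([ 0.5935, -0.0962,  0.062 ]), array([ 0.5301, -0.1104,  0.062 ]), array([ 0.5127, -0.0447,  0.062 ])]
[0.4762  0.24925 0.042  ] [ 0.57545 -0.1598   0.042  ] [0.525825 0.044725 0.042   ] 0.4209185966431039
[-0.23579381  0.97180311  0.        ] [-0.23441062  0.97213768  0.        ] 103.63841982093432 103.55688323266358
post -0.11711177741523436 -0.0007828413917273618
sad -0.11789566117003022 0.00033347006076569694
ptr -0.027287758468269568 -0.0006078550628091303
[[ 0.31  -0.001 -0.951]
 [ 0.951 -0.001  0.31 ]
 [-0.002 -1.     0.   ]] [0.17781131 0.54632834 0.23791843]
bottle [0.5992 0.2022 0.1   ] spare [ 0.4311 -0.0963  0.076 ]
```

Emit:
carry_out --deltas '[[0.088, [0, 0, 0], 0.17], [0.088, [0, 0, 0], 0.17], [0.088, [0, 0, 0], 0.17], [0.088, [0, 0, 0], 0.17], [0.088, [0, 0, 0], 0.17]]'

```text
time_s: 0.72
ee_pos: [0.1779, 0.5465, 0.2382]
eef_rot: [0.693, 0.14, -0.141, -0.693]
ft_force: [0.3, -0.6, -0.0]
opening: 0.0883
```

Emit:
carry_out --deltas '[[0.088, [0, 0, 0], 0.17], [0.088, [0.018, 0, -0.05], 0], [0.088, [0.018, 0, -0.057], 0], [0.088, [0.018, 0, -0.057], 0], [0.088, [0.018, 0, -0.057], 0]]'

```text
time_s: 1.35
ee_pos: [0.3001, 0.347, 0.2384]
eef_rot: [0.702, 0.083, -0.083, -0.702]
ft_force: [1.2, 0.9, 0.4]
opening: 0.0884
```

Emit:
carry_out --deltas '[[0.088, [0.018, 0, -0.057], 0], [0.088, [0.018, 0, -0.057], 0], [0.088, [0.018, 0, -0.057], 0], [0.088, [0.018, 0, -0.057], 0], [0.088, [0.018, 0, -0.057], 0]]'

```text
time_s: 1.98
ee_pos: [0.4544, 0.0908, 0.2386]
eef_rot: [-0.702, -0.083, 0.083, 0.702]
ft_force: [1.7, 1.0, 1.2]
opening: 0.0879
```

```bash
cat > w.py <<'E'
from h import *
from scipy.spatial.transform import Rotation as Ro
# rail frame from the images: middle, yaw
a=np.radians(103.6); yr=np.array([np.cos(a),np.sin(a),0]); M=np.array([.5258,.0447,0])
s=ctrl.observe();R=Ro.from_quat(s['eef_rot']).as_matrix();print(R.round(3),s['ee_pos'],s['time_s'])
g=np.array([.5542,-.0692,.073]);print('to grasp in tool axes',R.T@(g-s['ee_pos']),'turn',np.degrees(np.arctan2(R[1,0],R[0,0]))-13.6)
E
python3 w.py
```

```text
[[ 0.972  0.    -0.234]
 [ 0.234  0.     0.972]
 [ 0.    -1.     0.   ]] [0.45437033 0.09082463 0.23861961] 1.975
to grasp in tool axes [ 0.05966838  0.1655963  -0.17894482] turn -0.0923283410242064
```

Emit:
carry_out --deltas '[[0.088, [0.015, 0, -0.045], 0], [0.088, [0.015, 0.02, -0.045], 0], [0.088, [0.015, 0.02, -0.045], 0], [0.088, [0.015, 0.02, -0.044], 0], [0.088, [0, 0.02, 0], 0]]'

```text
time_s: 2.6
ee_pos: [0.5551, -0.0703, 0.1576]
eef_rot: [0.703, 0.082, -0.082, -0.702]
ft_force: [-0.5, 0.5, 0.3]
opening: 0.0879
```

Emit:
carry_out --deltas '[[0.088, [0, 0, 0], 0]]'

```text
time_s: 2.72
ee_pos: [0.5524, -0.0673, 0.1564]
eef_rot: [-0.701, -0.081, 0.085, 0.703]
ft_force: [-1.1, 1.1, 0.4]
opening: 0.0878
```

```bash
python3 w.py; python3 -c "
from h import *
d=grab('wrist','pics/w1.png');print(d['T'].round(3),d['fx'])
for p in([.5542,-.0692,.117],[.5542,-.0692,.062]):
  q=np.linalg.inv(d['T'])@np.r_[p,1];print(d['fx']*q[0]/q[2]+d['cx'],d['fy']*q[1]/q[2]+d['cy'])
"
```

```text
[[ 0.972 -0.005 -0.233]
 [ 0.233  0.002  0.972]
 [-0.004 -1.     0.003]] [ 0.55244647 -0.06727367  0.15642441] 2.725
to grasp in tool axes [ 0.00160735  0.08341175 -0.00251284] turn -0.13202871357902168
[[ 0.973  0.224  0.058  0.537]
 [ 0.231 -0.936 -0.267  0.003]
 [-0.006  0.273 -0.962  0.303]
 [ 0.     0.     0.     1.   ]] 319.48026543004795
278.15708873800827 241.78872026749923
278.1129873277865 215.66941752214498
```

View pics/w1.png

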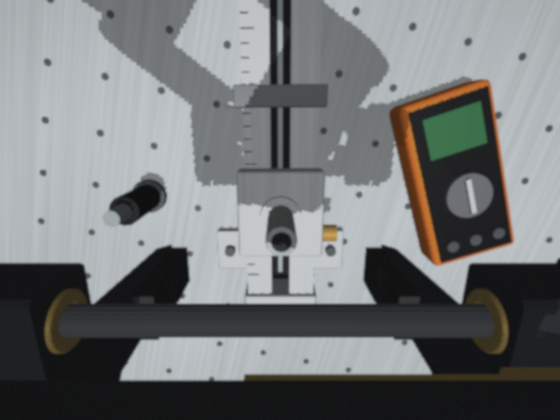

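The wrist view shows the post top at (281,241), where I predicted (278,242). It lies between the open fingers, and the pointer is clear at (281,95). I'll descend and grip.

Emit:
carry_out --deltas '[[0.088, [0.002, 0.02, -0.002], 0], [0.088, [0, 0.025, 0], 0], [0.088, [0, 0.025, 0], 0], [0.088, [0, 0.013, 0], 0], [0.088, [0, 0, 0], 0]]'

```text
time_s: 3.4
ee_pos: [0.5562, -0.0683, 0.0757]
eef_rot: [-0.702, -0.083, 0.084, 0.702]
ft_force: [-0.6, -1.3, 0.1]
opening: 0.0878
```

Emit:
carry_out --deltas '[[0.01, [0, 0, 0], 0], [0.01, [0, 0, 0], 0], [0.01, [0, 0, 0], 0], [0.01, [0, 0, 0], 0], [0.01, [0, 0, 0], 0]]' --force 40

```text
time_s: 4.03
ee_pos: [0.5565, -0.0689, 0.0758]
eef_rot: [0.702, 0.083, -0.083, -0.702]
ft_force: [0.4, -0.3, 0.1]
opening: 0.04
```

Emit:
carry_out --deltas '[[0.01, [0, 0, 0], 0], [0.01, [0, 0, 0], 0]]'

```text
time_s: 4.28
ee_pos: [0.5562, -0.0688, 0.0756]
eef_rot: [-0.702, -0.083, 0.084, 0.702]
ft_force: [-10.5, -3.1, 3.0]
opening: 0.0207
```

```bash
python3 w.py
```

```text
[[ 0.972 -0.001 -0.234]
 [ 0.234  0.     0.972]
 [-0.001 -1.     0.   ]] [ 0.55618961 -0.068823    0.07564117] 4.275
to grasp in tool axes [-2.02084920e-03  2.64253029e-03  9.83857723e-05] turn -0.07285501284244944
```

Emit:
carry_out --deltas '[[0.01, [-0.001, 0, 0], 0], [0.01, [-0.001, 0, 0.005], 0], [0.01, [0, 0, 0.008], 0], [0.01, [0, 0, 0.008], 0], [0.01, [0, 0, 0.008], 0]]'

```text
time_s: 4.9
ee_pos: [0.5488, -0.0408, 0.0757]
eef_rot: [0.702, 0.084, -0.082, -0.702]
ft_force: [6.0, 0.3, -5.8]
opening: 0.0189
```

```bash
cat > f.py <<'E'
from w import *
P0=np.array([.5562,-.0688,.0756]); f=s['ft_force']
print('advance',(s['ee_pos']-P0)@R[:,2],'lat',(s['ee_pos']-P0)@R[:,0],'push',-f@R[:,2],'flat',f@R[:,0],'t',s['time_s'],s['opening'])
E
python3 f.py|tail -1
```

```text
advance 0.02890133379048521 lat -0.000641169220044729 push 1.0878204296996983 flat 5.909320129383141 t 4.9 0.018936538483284207
```

Emit:
carry_out --deltas '[[0.01, [0.001, 0, 0.008], 0], [0.01, [0, 0, 0.008], 0], [0.01, [0, 0, 0.008], 0], [0.01, [0, 0, 0.008], 0], [0.01, [0, 0, 0.008], 0]]'

```text
time_s: 5.52
ee_pos: [0.5393, -0.0016, 0.0757]
eef_rot: [0.702, 0.083, -0.083, -0.702]
ft_force: [3.8, -2.4, -4.3]
opening: 0.0185
```

Emit:
carry_out --deltas '[[0.01, [0, 0, 0.005], 0], [0.01, [0, 0, 0.005], 0], [0.01, [0, 0, 0.005], 0], [0.01, [0, 0, 0.002], 0]]'

```text
time_s: 6.02
ee_pos: [0.5353, 0.0148, 0.0757]
eef_rot: [-0.702, -0.083, 0.083, 0.702]
ft_force: [3.6, -1.8, -5.4]
opening: 0.0189
```

```bash
python3 f.py|tail -1
```

```text
advance 0.08621607170939109 lat -0.0007569243879822605 push 2.6432436200086493 flat 3.0827018243837983 t 6.025 0.018921978286467408
```

Emit:
carry_out --deltas '[[0.01, [0, 0, 0.002], 0], [0.01, [0, 0, 0.002], 0], [0.01, [0, 0, 0.002], 0], [0.01, [0, 0, 0.001], 0]]'

```text
time_s: 6.52
ee_pos: [0.5337, 0.0215, 0.0757]
eef_rot: [-0.702, -0.083, 0.083, 0.702]
ft_force: [3.3, -1.7, -3.2]
opening: 0.0189
```

Emit:
carry_out --deltas '[[0.01, [0, 0, 0.002], 0], [0.01, [0, 0, 0.002], 0], [0.01, [0, 0, 0.002], 0], [0.01, [0, 0, 0.001], 0]]'

```text
time_s: 7.02
ee_pos: [0.532, 0.0283, 0.0757]
eef_rot: [-0.702, -0.083, 0.083, 0.702]
ft_force: [3.8, -2.5, -5.0]
opening: 0.0189
```

Push is about 3.3 N.

Emit:
carry_out --deltas '[[0.01, [0, 0, 0.002], 0], [0.01, [0, 0, 0.002], 0], [0.01, [0, 0, 0.001], 0], [0.01, [0, 0, 0.001], 0]]'

```text
time_s: 7.52
ee_pos: [0.5306, 0.0341, 0.0757]
eef_rot: [0.702, 0.083, -0.083, -0.702]
ft_force: [3.0, -2.4, -4.1]
opening: 0.0191
```

Push is about 3.0 N, so it is still sliding freely.

Emit:
carry_out --deltas '[[0.01, [0, 0, 0.002], 0], [0.01, [0, 0, 0.002], 0], [0.01, [0, 0, 0.002], 0], [0.01, [0, 0, 0.001], 0]]'

```text
time_s: 8.02
ee_pos: [0.5292, 0.04, 0.0757]
eef_rot: [0.703, 0.083, -0.083, -0.702]
ft_force: [3.2, -7.4, -5.7]
opening: 0.0188
```

Push rose to about 7.9 N, so the carrier is starting to bind. I'll confirm it with a small step.

Emit:
carry_out --deltas '[[0.01, [0, 0, 0.001], 0], [0.01, [0, 0, 0], 0]]'

```text
time_s: 8.28
ee_pos: [0.5289, 0.0409, 0.0757]
eef_rot: [0.703, 0.083, -0.083, -0.702]
ft_force: [2.3, -6.5, -4.7]
opening: 0.0193
```

Emit:
carry_out --deltas '[[0.01, [0, 0, 0.001], 0], [0.01, [0, 0, 0.001], 0], [0.01, [0, 0, 0], 0]]'

```text
time_s: 8.65
ee_pos: [0.5285, 0.0425, 0.0757]
eef_rot: [0.703, 0.083, -0.083, -0.701]
ft_force: [3.0, -7.2, -6.6]
opening: 0.0188
```

Emit:
carry_out --deltas '[[0.01, [0, 0, 0.001], 0], [0.01, [0, 0, 0.001], 0], [0.01, [0, 0, 0], 0]]'

```text
time_s: 9.02
ee_pos: [0.5282, 0.044, 0.0757]
eef_rot: [0.703, 0.083, -0.083, -0.701]
ft_force: [3.2, -9.1, -5.5]
opening: 0.019
```

Emit:
carry_out --deltas '[[0.01, [0, 0, 0.001], 0], [0.01, [0, 0, 0], 0], [0.01, [0, 0, 0], 0]]'

```text
time_s: 9.4
ee_pos: [0.5279, 0.0451, 0.0757]
eef_rot: [0.703, 0.083, -0.083, -0.701]
ft_force: [3.7, -9.8, -6.4]
opening: 0.0192
```

```bash
python3 f.py|tail -1; python3 -c "
from h import *
grab('wrist','pics/w2.png')"
```

```text
advance 0.11731515992376126 lat -0.0008460558784040757 push 10.424196943465105 flat 1.29547735878367 t 9.4 0.01919212650089142
```

View pics/w2.png

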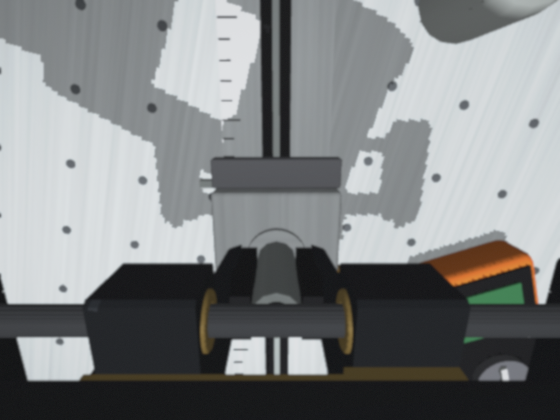

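The wrist view shows the pointer bar (212–341, 157–190) flush against the carrier nose and the post still held at (277,270). Push is 10.4 N. I'll draw back now.

Emit:
carry_out --deltas '[[0.01, [0, 0, -0.003], 0], [0.01, [0, 0, -0.005], 0], [0.01, [0, 0, -0.005], 0], [0.01, [0, 0, -0.005], 0], [0.01, [0, 0, -0.003], 0]]'

```text
time_s: 10.07
ee_pos: [0.5326, 0.0261, 0.0757]
eef_rot: [-0.702, -0.083, 0.083, 0.702]
ft_force: [1.3, 2.4, -2.8]
opening: 0.019
```

Emit:
carry_out --deltas '[[0.01, [0, 0, 0], 0], [0.01, [0, 0, 0], 0]]'

```text
time_s: 10.32
ee_pos: [0.5326, 0.0258, 0.0757]
eef_rot: [0.702, 0.083, -0.083, -0.702]
ft_force: [2.1, -0.9, -5.0]
opening: 0.0188
```

```bash
python3 f.py|tail -1
```

```text
advance 0.0974951538046782 lat -0.0008245495194825415 push 1.312944017953062 flat 1.8231026449876342 t 10.325 0.018820541807870114
```

Emit:
carry_out --deltas '[[0.01, [0, 0, -0.001], 0], [0.01, [0, 0, 0], 0], [0.088, [0, 0, 0], 0], [0.088, [0, 0, 0], 0], [0.088, [0, 0, 0], 0]]'

```text
time_s: 10.95
ee_pos: [0.5328, 0.0252, 0.0759]
eef_rot: [0.702, 0.083, -0.083, -0.702]
ft_force: [0.6, 0.3, -0.8]
opening: 0.0466
```

Emit:
carry_out --deltas '[[0.088, [0, 0, 0], 0], [0.088, [0, 0, 0], 0], [0.088, [0, 0, 0], 0], [0.088, [0, -0.01, 0], 0], [0.088, [0, -0.03, 0], 0]]'

```text
time_s: 11.58
ee_pos: [0.5315, 0.0254, 0.1152]
eef_rot: [-0.702, -0.082, 0.084, 0.703]
ft_force: [-0.4, -0.1, -0.0]
opening: 0.0883
```

Emit:
carry_out --deltas '[[0.088, [0, -0.04, 0], 0], [0.088, [0, -0.04, 0], 0], [0.088, [0, -0.03, -0.05], 0], [0.088, [0, 0, -0.05], 0], [0.088, [0, 0, 0], 0]]'

```text
time_s: 12.2
ee_pos: [0.5569, -0.075, 0.227]
eef_rot: [0.703, 0.083, -0.081, -0.702]
ft_force: [0.8, 0.7, -0.1]
opening: 0.0879
```

```bash
python3 f.py|tail -1; python3 -c "
from h import *
grab('wrist','pics/w3.png');d=grab('top','pics/t3.png')
i=cv2.imread('pics/t3.png')[190:340,120:380]
cv2.imwrite('pics/c3.png',cv2.resize(i,None,fx=3,fy=3,interpolation=cv2.INTER_CUBIC))"
```

```text
advance -0.006427537862884227 lat -0.0004575235199671192 push -0.4721859146301235 flat 0.9126883336978743 t 12.2 0.0878959265634429
```

View pics/w3.png

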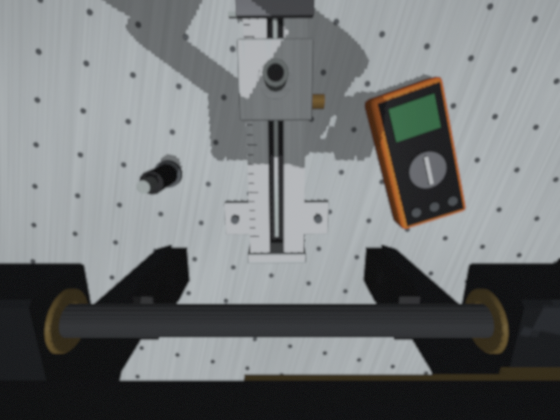

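The wrist view shows the saddle's front edge at row 38 and the pointer's near edge at about row 16. I'll turn that into a gap.

```bash
python3 -c "
from h import *
yr=np.array([-.2352,.972,0])
f='pics/w3.png'
n=pt(f,275.5,38,.062)
for v,z in((14,.052),(17,.042)): print(z,(pt(f,275,v,z)-n)@yr)
print('saddle len',(n-pt(f,275.5,120,.062))@yr)
i=cv2.imread(f)[:140,200:350];cv2.imwrite('pics/c4.png',cv2.resize(i,None,fx=4,fy=4,interpolation=cv2.INTER_CUBIC))
"
```

```text
0.052 0.02136696000000002
0.042 0.021682080000000013
saddle len 0.06944687999999999
```

View pics/c4.png

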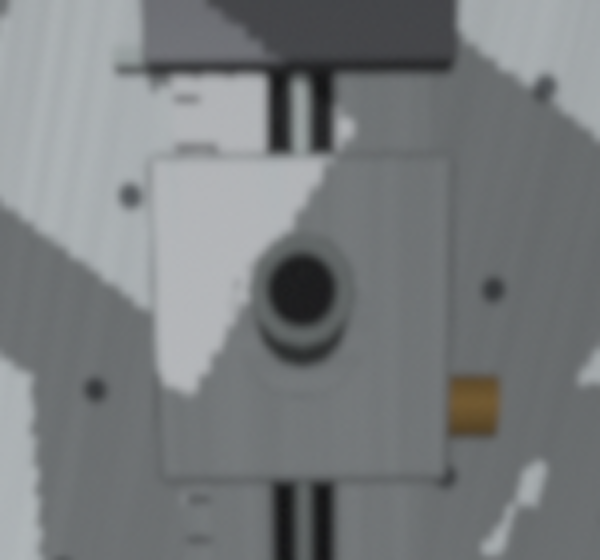

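View pics/c3.png

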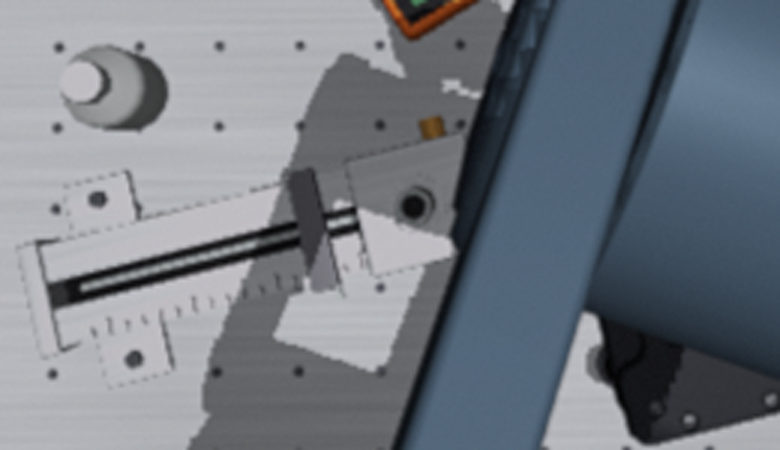

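The crops put the pointer's lower edge at row 17 and the nose at row 38.8, a gap of about 21 mm. The bottle, multimeter and spare post have not moved. I'll hand in.

```bash
python3 -c "
from h import *
s=ctrl.observe();print(abs(s['dq']).max(),s['time_s']);ctrl.job_done()"
```

```text
0.028266705143350546 12.3
the job is handed in; nothing more can be done
```

I gripped the post with the jaws across the rail and slid the carrier about 117 mm, pushing the pointer ahead of it. The push rose from about 2.5–3 N of free drag to 10.4 N, and I stopped there, clearly bound but well under the 18 N that counts as forced. I then drew the carrier back about 21 mm by the arm's reading, let go, and moved the arm up and away. The job was handed in at 12.3 s.

**Last checks:**
- **Gap:** the wrist image gives about 21 mm between the nose and the pointer, which agrees with the arm's travel. The saddle length measured in the same image came out at 69.4 mm against a true 70 mm.
- **Pointer:** the image at the end of the push showed it flush against the carrier's nose. The gripper never came near it.
- **Bystanders:** the bottle looked unmoved in the pictures. The arm partly hid the multimeter and spare post in the last top view, but both stood undisturbed in the last wrist view.
- **Arm:** the force reading was back to about zero, within noise. The joints still showed up to 0.03 rad/s at hand-in, with the gripper well clear of everything.

No check failed or disagreed. `job_done` gave no verdict, so I don't have the official result.

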